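Set up the stack guillotine and hold its blade arm raised

TASK

Get the guillotine ready for the magazine: with the blade still latched down, push the side gauge towards the blade until it is fully home against its stop block, and swing its red-knobbed lever a quarter turn over the bed to its end stop to lock it. Then pull the red spring latch on the blade arm sideways over the bed, lift the arm off its lock stud, and finish while still holding it with the gripper, keeping the end of the black handle steady about 15 cm above the worktop (it falls back if let go). Leave the mug, the clip tub and the box of staples where they stand.

Things in the scene. Friction and masses are not known exactly. Their poses are not given: they have to be found in the camera images.
- guillotine: Small grey lever guillotine (paper cutter), fixed to the worktop. Origin: centre of the underside of its bed on the worktop. Axes: x across the bed towards the blade, y along the blade towards the blade hinge (the handle is at the -y end), z up. The bed board is 160 (x) x 320 (y) mm, its top 24 mm high; the blade arm runs along y above x = +100 mm; an upright clear finger guard at x = +72 mm, y = -70 to +90 mm reaches 58 mm high
- gauge (a joint): Slide of the side gauge (black carriage 44 x 34 mm, top 46 mm above the worktop, with an aluminium bar lying 85 mm over the bed) along the rail at the blade-hinge end of the bed. In m: grows as the gauge moves towards the guillotine's +x; 0.055 = fully home against the dark steel stop block; starts at 0.012 to 0.035. Stiff: about 2.5 N of friction, it stays where it is left
- lock_lever (a joint): Flat clamp lever on the gauge carriage, turning about the vertical through point lever_hinge. In rad: 0 = handle along guillotine -x, 1.571 (end stop, locked) = along -y; grows counter-clockwise from above. Starts at 0 to 0.6, friction-held (about 1 N at the knob). When the gauge is home its hook swings behind the stop block's pin and draws in the last few mm; if over 10 mm short it jams or misses
- lever_hinge (a point): Point on the lever's vertical turning axis, on top of the gauge carriage (52 mm above the worktop); moves with the gauge
- lever_knob (a point): Centre of the red upright round knob on the end of the lever, 14 mm in diameter; 45 mm from the lever's axis, 74 mm above the worktop. The knob stands from 56 to 86 mm above the worktop, the flat lever below it. It may be gripped, used to push the gauge and to turn the lever
- blade_arm: Grey hinged blade arm, 375 mm long with its black handle. Origin on its hinge axis (point blade_hinge). Axes: at rest those of the guillotine: -y runs along the arm to the handle; lifting turns it about its x axis so that the handle end rises. The arm is lifted by the latch tab with about 5 N and falls back onto the stud when let go. While the latch is engaged the arm cannot rise more than about 2 mm at the coupler
- blade_hinge (a point): Point on the blade arm's hinge axis, which runs along the guillotine's x: 47 mm above the worktop at guillotine x = +100, y = +130 mm
- handle_end (a point): Outer end of the black handle (25 mm in diameter), on its axis: 375 mm from the blade hinge along the arm, 49 mm above the worktop when the arm is down
- latch (a joint): Spring latch in the coupler housing of the blade arm, in m: 0 = engaged under the head of the lock stud, grows as the tab is pulled across the arm towards the guillotine's -x (over the bed); from 0.008 it clears the stud head, 0.014 is its end stop. The spring pushes back with 4 N at the start and 7.5 N at the end; it must be kept pulled until the coupler has risen 20 mm off the stud. After that it may spring back or stay pulled
- latch_tab (a point): The red latch tab standing up from the top of the coupler housing: 12 mm thick along guillotine x (the direction it is pulled; grip it across this thickness), 24 mm wide along the arm, 34 mm tall. This point lies on its centre 12 mm below its top, 96 mm above the worktop when the arm is down, 245 mm from the blade hinge along the arm. The flat housing top, 62 x 48 mm, lies 24 mm below this point. The tab moves sideways in the arm and rises and tilts with it
- mug: White mug with dots, 82 mm wide, 91 mm tall, to the robot's right of the guillotine; origin at the centre of its underside. Leave it alone
- clip_tub: Round tub of paper clips with a dark lid, 55 mm wide, 37 mm tall; origin at the centre of its underside. Leave it alone
- staples_box: Card box of staples 51 x 75 x 24 mm to the robot's left of the guillotine; origin at the centre of its underside. Leave it alone

How it is judged:
By the outcome, as a careful person would: the job done as asked, in the order asked, and still so for the second after the job is handed in, while the arm keeps its last pose, push and grip.
It also fails if it takes over 48 s, if anything falls off the work surface, if the arm or the gripper's body presses on something with over 40 N, if the wrist force passes 120 N, or if a joint passes its speed limit or range.

ROBOT

A 6-joint arm with a two-finger parallel gripper is mounted at the origin on a cart in front of the work surface, level with it; the furniture and walls round the work are solid. World frame = base frame: x ahead of the robot, y to its left, z up, the work surface at z = 0. Lengths are in mm, angles in degrees, forces in N, time in s.
With the tool pointing down it reaches from about 300 to 875 mm from the base axis. Payload 4.2 kg.
Tool frame: the origin (TCP) lies on the centre line of the jaws, within the pads' length; the fingertips stand 22 mm ahead of it and the grasp point (between the pads) lies 3 mm ahead of it; x points along the fingers, z is the direction in which the jaws open and shut, and the axes are right-handed (so a half turn about x gives the same grasp; the last joint's range is limited). The gripper opens to 85 mm and grips with 20 to 120 N. Pads are 22 mm wide; open, the fingers measure 114 mm over their backs; the gripper's body (76 mm by 85 mm) begins 54 mm behind the grasp point. The pads swing forward as they close: fully open they stand 13 mm farther back than shut.
Start: joints at [67.666, 18.312, 89.639, -0, 72.044, -1.146], TCP at [207.824, 536.144, 232.238] pointing down, gripper open.
Joint ranges: [-177.97, 177.97], [-48.28, 115.42], [12.27, 149.76], [-77.06, 257.06], [2.81, 150.46], [-146.56, 146.56]. Speed limits (degrees/s): [147.25, 147.25, 180, 180, 180, 180].

INTERFACE

Orientations are given as a 3x3 rotation matrix whose columns are the frame's x, y, z axes.
In Python, from cell import robot gives the robot as it stands.
- The arm moves only by the tool play_rows, never from a script. Its argument "rows" is a list of rows, each a list of 3 entries, a list of its own where there are three numbers: the shift along the tool's x, y, z in units of 40 mm (1.0 is 40 mm), then the turn about the tool's x in units of 6 degrees (1.0 is 6 degrees), then the finger opening in mm, from 0 to 85.4. In form: [[[tx, ty, tz], spin, grip], ...]. A call has exactly 8 rows; each row shifts and turns the commanded pose from where the row before left it, along the tool's axes as they then stand; what a row does not reach is not made up. A row lasts 1/12 s, in which the tool goes at most 41.7 mm and 7.16 degrees, less where a joint would pass 70% of its speed; a pose out of reach is approached as far as the arm can. A call is refused whole if a number of a shift passes 1 or a number of a turn 1, either way. A call with a gripper value outside its range is refused whole. The fingers move at their own pace and stop on an object; "squeeze" is the grip in N (left out, the last holds). Time passes only in rows, so rows that do not move let the fingers close, or fill a call up. It gives the time, the measured TCP pose, the force and the opening at its end, in the units of the state.
- robot.sense(): the state, without advancing time (a new reading comes with each control period).
- robot.grab_frame(name): name is "side" or "top"; returns a dict with "color" (420x560x3 uint8, blue, green, red), "intrinsics" (3x3 intrinsics, pixels), "view" (4x4, takes a point from world to camera coordinates). Camera axes: x right, y down, z forward; pixel columns grow to the right and rows downward; lengths in mm; the calibration is good to about 2 mm. A picture is of the moment at which its call begins. There is no depth.
- robot.finish_job(): hands the job in, once; it reports no verdict.
Trained networks look in a picture, given as the dict that the camera call returned (one of the last four; its "shot" number tells which), for a name from the list of things; names that differ only in an ending like _2 or _b are one class to them, and where a whole thing is asked for, a point or a joint stands for the part that bears it (a point fixed in the world has none). Each returns a list of dicts, best first, with "score" (0 to 1); they miss things now and then, are a little off and sometimes report something else, mostly with a low value. They report only what shows in the picture. A call takes as long as a camera call.
- robot.spot_in(query, picture): "position" ([row, column] in pixels, amid what is visible of it).
The state is a dict: "t": time; "joint_positions": joint angles; "joint_vel": joint speeds; "effort": joint torques, N m; "position": TCP position; "orientation": TCP orientation; "contact_force": force on the tool from outside, world axes, zero at the start; "ft_torque": the same for the moment, N m; "opening": finger opening in mm.
Only numpy, scipy, OpenCV 4.12 (cv2) and the standard library are available. Lean on these libraries where they do the work, as an engineer would, in place of code of your own. Each camera call takes 0.05 s, during which the arm holds its last target.

## Working session

There is one attempt and no reset: what is moved stays moved. The work goes in short steps, Python scripts to look and compute and a tool call to move; the robot and the scene stay as the last step left them, time stands still between calls to the robot, and variables do not carry over. Pictures are saved under pics/ and viewed, and the job is handed in when it is done.

Besides the shell and the picture viewer there is one more tool, called after "Request:" as name(argument=value, ...), one argument or row to a line, values as JSON. play_rows: Moves the arm, as the interface text tells. Its arguments: {"type":"object","properties":{"rows":{"type":"array"},"squeeze":{"type":"number"}},"required":["rows"]}

```bash
mkdir -p pics; ls; cat > h.py <<'E'
import numpy as np, cv2
from cell import robot
def look(name,fn,qs=()):
    p=robot.grab_frame(name); cv2.imwrite('pics/'+fn,p['color'])
    r={}
    for q in qs:
        l=robot.spot_in(q,p); r[q]=[(np.round(d['position'],1).tolist(),round(d['score'],2)) for d in l[:3]]
    return p,r
def ray(p,rc):
    K=np.array(p['intrinsics']);V=np.array(p['view'])
    d=np.linalg.inv(K)@np.array([rc[1],rc[0],1.]);R=V[:3,:3];c=-R.T@V[:3,3]
    return c,R.T@d
def onz(p,rc,z):
    c,d=ray(p,rc);return c+d*(z-c[2])/d[2]
def proj(p,X):
    K=np.array(p['intrinsics']);V=np.array(p['view']);X=np.atleast_2d(X)
    q=(V[:3,:3]@X.T).T+V[:3,3];u=(K@q.T).T;return u[:,:2]/u[:,2:]
E
python3 - <<'E'
from h import *
qs=['guillotine','gauge','lever_hinge','lever_knob','blade_hinge','handle_end','latch_tab','mug','clip_tub','staples_box']
zs=[0,46,52,74,47,49,96,45,37,24]
for n in('top','side'):
    p,r=look(n,n+'0.png',qs)
    print(n,np.round(p['view'],3).tolist(),np.round(p['intrinsics'],1).tolist())
    for q,z in zip(qs,zs): print(q,r[q],[np.round(onz(p,a[0],z),0)[:2].tolist() for a in r[q]])
s=robot.sense();print(s['orientation'],s['t'],s['opening'])
E
```

```text
pics
top [[0.001, -1.0, -0.003, 61.838], [-0.983, -0.001, -0.186, 528.44], [0.186, 0.003, -0.983, 1331.877], [0.0, 0.0, 0.0, 1.0]] [[507.7, 0.0, 279.4], [0.0, 507.7, 208.9], [0.0, 0.0, 1.0]]
guillotine [([223.4, 268.8], 0.79)] [[496.0, 92.0]]
gauge [([232.6, 218.3], 0.91), ([199.9, 314.6], 0.65)] [[464.0, 228.0], [554.0, -34.0]]
lever_hinge [([233.1, 218.8], 0.95)] [[462.0, 226.0]]
lever_knob [([235.4, 217.0], 0.47)] [[452.0, 227.0]]
blade_hinge [([223.8, 269.7], 0.82)] [[488.0, 89.0]]
handle_end [([198.4, 300.5], 0.67)] [[558.0, 5.0]]
latch_tab [] []
mug [([228.9, 399.6], 0.93), ([159.9, 192.8], 0.51)] [[474.0, -263.0], [668.0, 304.0]]
clip_tub [([161.8, 193.7], 0.86)] [[665.0, 302.0]]
staples_box [] []
side [[1.0, 0.014, -0.023, -504.303], [-0.014, -0.461, -0.887, 113.882], [-0.023, 0.887, -0.46, 1237.789], [0.0, 0.0, 0.0, 1.0]] [[428.1, 0.0, 277.7], [0.0, 428.1, 215.6], [0.0, 0.0, 1.0]]
guillotine [([235.8, 273.3], 0.74)] [[490.0, 98.0]]
gauge [([205.5, 266.1], 0.68)] [[465.0, 216.0]]
lever_hinge [([209.1, 268.4], 0.57)] [[474.0, 177.0]]
lever_knob [] []
blade_hinge [([235.7, 270.8], 0.9)] [[486.0, 17.0]]
handle_end [([240.9, 293.6], 0.81)] [[550.0, -16.0]]
latch_tab [] []
mug [([296.3, 261.5], 0.83)] [[472.0, -255.0]]
clip_tub [([234.7, 291.6], 0.71), ([197.6, 322.1], 0.59)] [[545.0, 39.0], [653.0, 289.0]]
staples_box [([185.3, 281.1], 0.44)] [[512.0, 431.0]]
[[ 2.66900268e-05 -9.32379302e-01  3.61481447e-01]
 [ 8.30764652e-05  3.61481448e-01  9.32379298e-01]
 [-9.99999996e-01  5.14537241e-06  8.71067261e-05]] 1.1 85.34971874301277
```

```bash
python3 - <<'E'
import cv2
a=cv2.imread('pics/top0.png');b=cv2.imread('pics/side0.png')
cv2.imwrite('pics/top0z.png',cv2.resize(a[140:290,170:370],None,fx=4,fy=4,interpolation=2))
cv2.imwrite('pics/side0z.png',cv2.resize(b[150:300,190:390],None,fx=4,fy=4,interpolation=2))
E
```

```text
(no output)
```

View pics/top0.png

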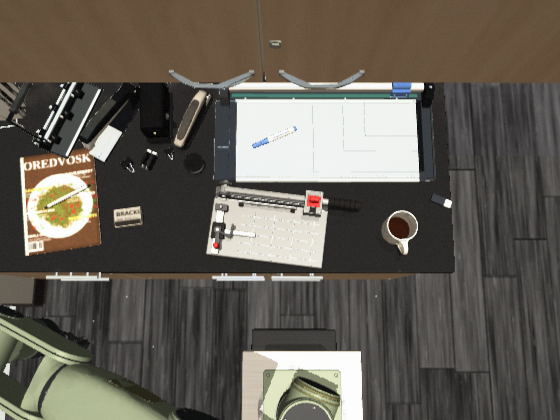

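View pics/top0z.png

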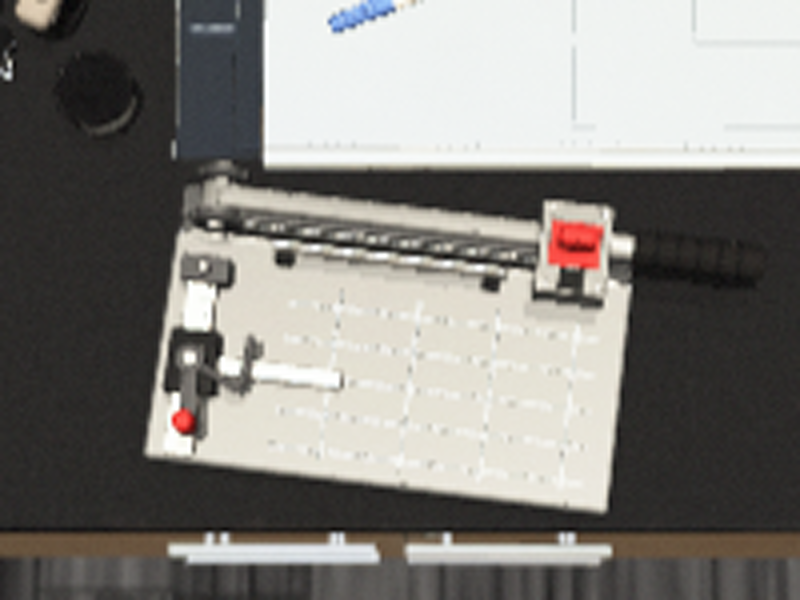

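View pics/side0z.png

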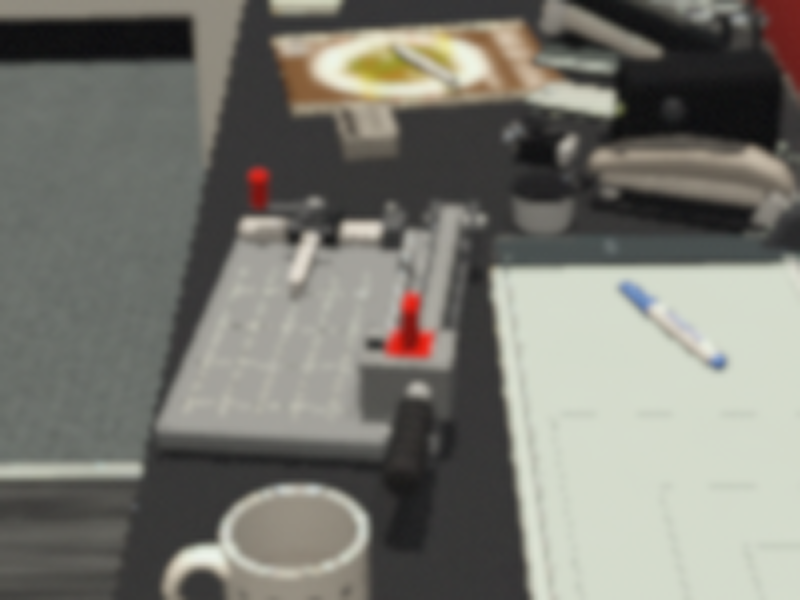

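View pics/side0.png

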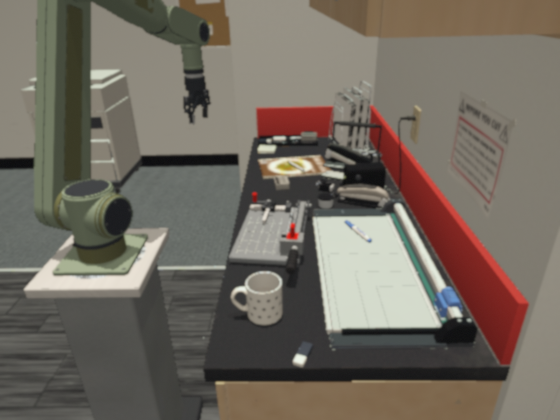

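```bash
python3 - <<'E'
from h import *
from scipy.optimize import least_squares
T=robot.grab_frame('top');S=robot.grab_frame('side')
z=lambda u,v,c,r:(c+u/4-.4,r+v/4-.4)
obs=[(T,(-80,160,24),z(147,457,170,140)),(T,(-80,-160,24),z(607,511,170,140)),(T,(80,-160,24),z(630,285,170,140)),
(T,(100,-115,108),z(577,240,170,140)),(S,(-80,-160,24),z(160,432,190,150)),(S,(100,-115,108),z(411,297,190,150)),(T,(100,-245,49),z(766,262,170,140))]
def w(p,X):
    c,s=np.cos(p[2]),np.sin(p[2]);X=np.array(X,float);return np.array([p[0]+c*X[0]-s*X[1],p[1]+s*X[0]+c*X[1],X[2]])
f=lambda p:np.concatenate([proj(P,w(p,X))[0]-o for P,X,o in obs])
r=least_squares(f,[490,90,0],loss='soft_l1');p=r.x
print(p[:2],np.degrees(p[2]));print(np.round(f(p).reshape(-1,2),1))
K=onz(T,z(183,418,170,140)[::-1],86);H=onz(T,z(190,357,170,140)[::-1],56)
print('knob',K,'hinge',H, np.linalg.norm((K-H)[:2]))
c,s=np.cos(p[2]),np.sin(p[2]);R=np.array([[c,-s],[s,c]])
for a in(K,H):print(R.T@(a[:2]-p[:2]))
# knob triangulate
def tri(*l):
    A=0;b=0
    for P,rc in l:
        c0,d=ray(P,rc);d=d/np.linalg.norm(d);M=np.eye(3)-np.outer(d,d);A=A+M;b=b+M@c0
    return np.linalg.solve(A,b)
print('knobtop tri',tri((T,z(183,418,170,140)[::-1]),(S,z(258,174,190,150)[::-1])))
print('tabtop tri',tri((T,z(577,240,170,140)[::-1]),(S,z(411,297,190,150)[::-1])))
for n,X in dict(tab=(100,-115,96),hinge=(100,130,47),handle=(100,-245,49)).items(): print(n,w(p,X))
E
```

```text
[467.83749284  96.7995669 ] -6.68413706120883
[[-1.3  0.5]
 [ 0.5  0.8]
 [ 0.7 -0.3]
 [ 0.5 -4.3]
 [-1.6 -1.2]
 [ 2.6  0.6]
 [-0.7  0.2]]
knob [427.7732198  229.68882444  86.        ] hinge [472.52559033 229.90006094  56.        ] 44.75286906448753
[-55.2596992  127.32268607]
[-10.83610146 132.74147309]
knobtop tri [427.17348817 229.71078711  84.91939351]
tabtop tri [544.54969283 -27.49881584 108.36955562]
tab [553.7722714  -29.05834438  96.        ]
hinge [582.28923331 214.2763693   47.        ]
handle [ 538.64082223 -158.17472307   49.        ]
```

```bash
python3 - <<'E'
import cv2,numpy as np
a=cv2.imread('pics/top0.png');b=cv2.imread('pics/side0.png')
x=cv2.resize(a[188:218,298:338],None,fx=10,fy=10,interpolation=0)
y=cv2.resize(b[215:250,272:312],None,fx=10,fy=10,interpolation=0)
c=np.zeros((350,800,3),np.uint8);c[:300,:400]=x;c[:,400:]=y
cv2.imwrite('pics/tabz.png',c)
x=cv2.resize(a[195:255,205:265],None,fx=10,fy=10,interpolation=0)
cv2.imwrite('pics/gz.png',x)
E
```

```text
(no output)
```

View pics/tabz.png

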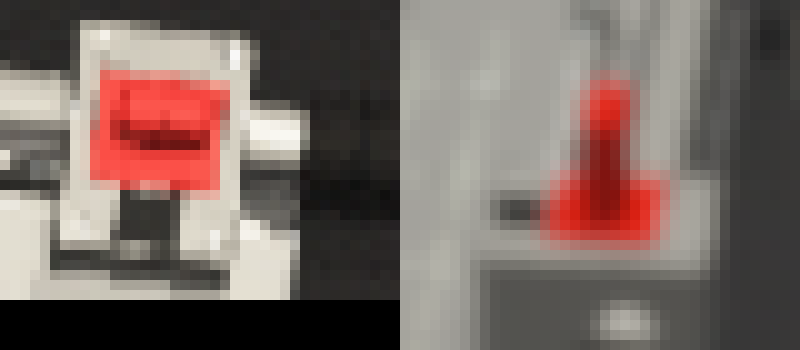

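View pics/gz.png

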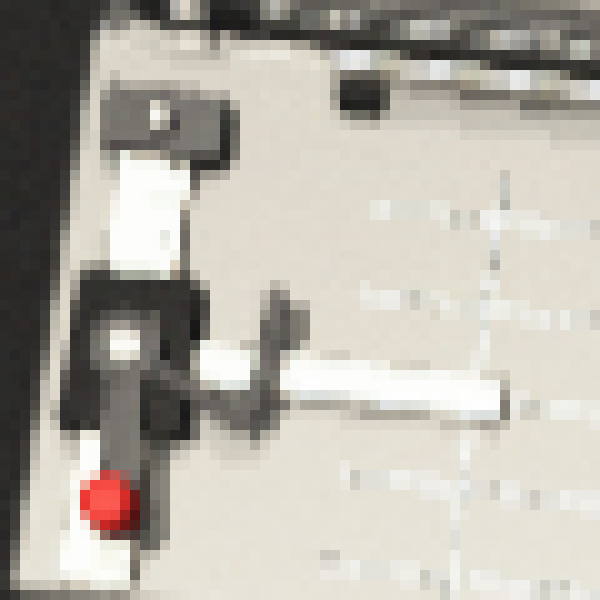

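```bash
cat > fit.py <<'E'
from h import *
from scipy.optimize import least_squares
T=robot.grab_frame('top');S=robot.grab_frame('side')
z=lambda u,v,c,r:(c+u/4-.4,r+v/4-.4)
def w(p,X):
    c,s=np.cos(p[2]),np.sin(p[2]);X=np.array(X,float);return np.array([p[0]+c*X[0]-s*X[1],p[1]+s*X[0]+c*X[1],X[2]])
def tri(*l):
    A=0;b=0
    for P,uv in l:
        c0,d=ray(P,uv[::-1]);d=d/np.linalg.norm(d);M=np.eye(3)-np.outer(d,d);A=A+M;b=b+M@c0
    return np.linalg.solve(A,b)
E
python3 - <<'E'
from fit import *
tabT=(314.4,197.8);tabS=(292.2,224.0)
t=tri((T,tabT),(S,tabS));print('tri tab top',t, proj(T,t)-tabT,proj(S,t)-tabS)
# handle end axis in side, hinge etc
obs=[(T,(-80,160,24),z(147,457,170,140)),(T,(-80,-160,24),z(607,511,170,140)),(T,(80,-160,24),z(630,285,170,140)),
(T,(100,-115,108),tabT),(S,(-80,-160,24),z(160,432,190,150)),(S,(100,-115,108),tabS),(T,(100,-245,49),z(766,262,170,140))]
f=lambda p:np.concatenate([proj(P,w(p,X))[0]-o for P,X,o in obs])
r=least_squares(f,[490,90,0],loss='soft_l1');p=r.x
print(p[:2],np.degrees(p[2]));print(np.round(f(p).reshape(-1,2),1))
print(w(p,(100,-115,96)))
for P,fn,o in((T,'top0.png',(170,140)),(S,'side0.png',(190,150))):
    im=cv2.imread('pics/'+fn);im=cv2.resize(im[o[1]:o[1]+150,o[0]:o[0]+200],None,fx=4,fy=4,interpolation=2)
    for a in [(-80,160,24),(-80,-160,24),(80,-160,24),(80,160,24),(100,-115,108),(100,-115,72),(69,-91,72),(131,-91,72),(69,-139,72),(131,-139,72),(76,-84,72),(76,-146,72),(124,-84,72),(124,-146,72),(100,-245,49),(100,130,47)]:
        q=(proj(P,w(p,a))[0]-o)*4+1.6;cv2.circle(im,tuple(int(round(v)) for v in q),3,(0,255,0),-1)
    cv2.imwrite('pics/ov_'+fn,im)
E
```

```text
tri tab top [546.57445894 -29.12661443 109.42976741] [[0.00518353 0.05378434]] [[ 0.05112511 -0.01239572]]
[467.96894227  96.35742585] -6.735368053830733
[[-1.1  0.4]
 [ 0.6  0.8]
 [ 0.8 -0.3]
 [ 0.1 -2.5]
 [-1.7 -1.1]
 [ 2.7  0.5]
 [-0.5  0.3]]
[553.79115071 -29.57727365  96.        ]
```

View pics/ov_top0.png

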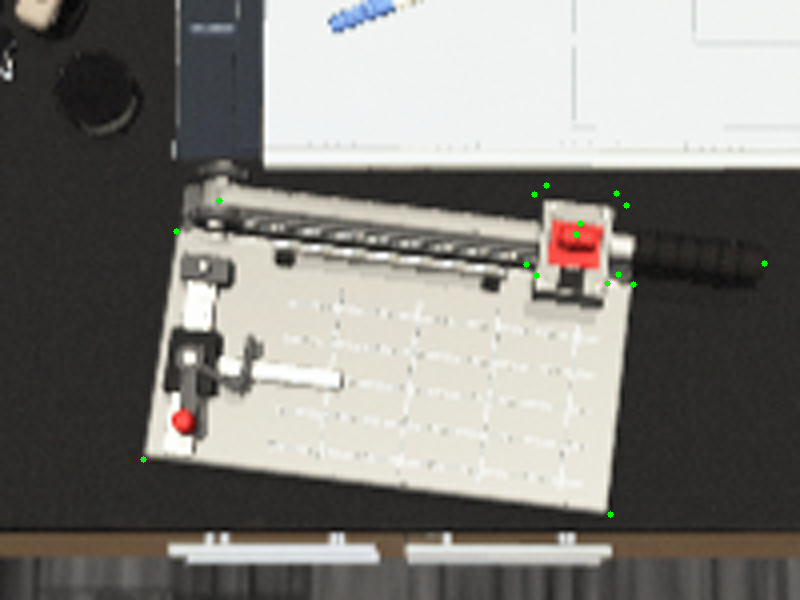

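View pics/ov_side0.png

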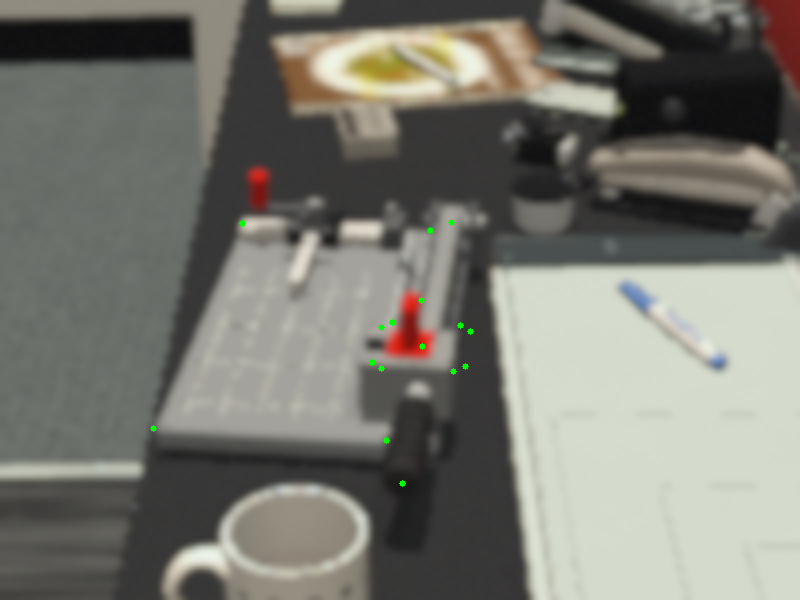

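Request:
play_rows(
  rows=[
    [[0,-0.79,-0.515],0,45],
    [[0,-0.79,-0.515],0,45],
    [[0,-0.79,-0.515],0,45],
    [[0,-0.79,-0.515],0,45],
    [[0,-0.79,-0.515],0,45],
    [[0,-0.79,-0.515],0,45],
    [[0,-0.79,-0.515],0,45],
    [[0,-0.79,-0.515],0,45],
  ],
  squeeze=50,
)

```text
t: 1.97
position: [384.7, 289.5, 232.5]
orientation: [[0.001, -0.933, 0.361], [0.0, 0.361, 0.933], [-1.0, -0.0, 0.001]]
contact_force: [1.0, 0.7, -0.1]
opening: 45.1
```

Request:
play_rows(
  rows=[
    [[0,-0.79,-0.515],0,45],
    [[0,-0.79,-0.515],0,45],
    [[0.5,0,0],-0.9,45],
    [[0.5,0,0],-0.9,45],
    [[0.4,0,0],-0.9,45],
    [[0.4,0,0],-0.83,45],
    [[0.3,0,0],0,45],
    [[0,0,0],0,45],
  ],
)

```text
t: 2.63
position: [426.5, 229.0, 146.0]
orientation: [[-0.005, -1.0, 0.0], [-0.002, 0.0, 1.0], [-1.0, 0.005, -0.002]]
contact_force: [-0.9, -1.1, -0.6]
opening: 44.7
```

```bash
python3 - <<'E'
from h import *
s=robot.sense();print(s['t'],np.round(s['position'],1),np.round(s['orientation'],3).tolist(),s['opening'],np.round(s['contact_force'],1))
p,r=look('top','t1.png',['lever_knob']);print(r)
q,r=look('side','s1.png',['lever_knob','latch_tab']);print(r)
a=cv2.resize(p['color'][170:270,170:336],None,fx=4.8,fy=3,interpolation=2);b=cv2.resize(q['color'][150:250,190:356],None,fx=4.8,fy=3,interpolation=2)
cv2.imwrite('pics/b1.png',np.vstack([a,b]))
E
```

```text
2.6333 [426.5 229.  146. ] [[-0.005, -1.0, 0.0], [-0.002, 0.0, 1.0], [-1.0, 0.005, -0.002]] 44.69701953877816 [-0.9 -1.1 -0.6]
{'lever_knob': []}
{'lever_knob': [([202.3, 264.5], 0.65)], 'latch_tab': [([235.1, 292.7], 0.69)]}
```

View pics/b1.png

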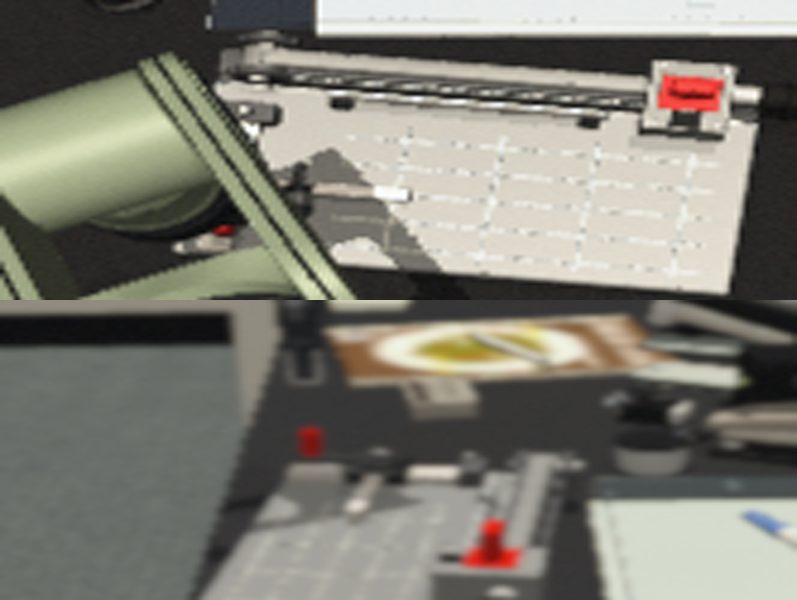

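Request:
play_rows(
  rows=[
    [[0.4,0,0.02],0,45],
    [[0.4,0,0],0,45],
    [[0.4,0,0],0,45],
    [[0.35,0,0],0,45],
    [[0,0,0],0,45],
    [[0,0,0],0,5],
    [[0,0,0],0,5],
    [[0,0,0],0,5],
  ],
)

```text
t: 3.55
position: [428.9, 231.1, 87.5]
orientation: [[0.002, -1.0, 0.0], [0.001, 0.0, 1.0], [-1.0, -0.002, 0.001]]
contact_force: [-0.6, -0.7, 0.1]
opening: 9.1
```

Request:
play_rows(
  rows=[
    [[0,0,0],0,5],
    [[0,0,0],0,5],
    [[0,0,0],0,5],
    [[0,0,0],0,5],
    [[0,0,0],0,5],
    [[0,0,0],0,5],
    [[0,0,0],0,5],
    [[0,0,0],0,5],
  ],
)

```text
t: 4.22
position: [428.1, 230.7, 86.4]
orientation: [[0.0, -1.0, 0.0], [0.0, 0.0, 1.0], [-1.0, -0.0, 0.0]]
contact_force: [-0.2, 0.3, 3.3]
opening: 4.8
```

```bash
python3 - <<'E'
from h import *
q,r=look('side','s2.png');p=q
p,r=look('top','t2.png')
a=cv2.resize(q['color'][150:250,190:340],None,fx=5,fy=5,interpolation=2);cv2.imwrite('pics/b2.png',a)
E
```

```text
(no output)
```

View pics/b2.png

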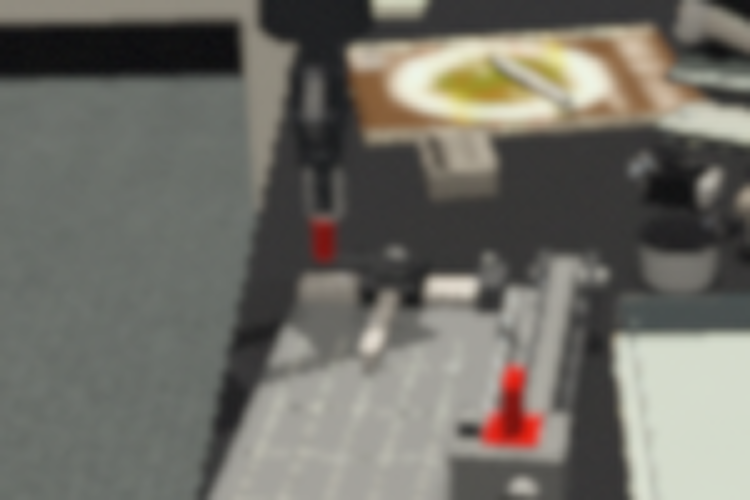

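```bash
python3 - <<'E'
from h import *
q,_=look('side','s3.png');p,_=look('top','t3.png')
s=robot.sense();P=np.array(s['position'])
for dz in(-22,-3,0):print(dz,(proj(q,P+[0,0,dz])-[190,150])*5, proj(p,P+[0,0,dz]))
for rc in((236,323),(223,323),(258,323)):
  for z in (74,): print(onz(q,(150+rc[0]/5-.4,190+rc[1]/5-.4),z))
a=p['color'][195:255,190:290];cv2.imwrite('pics/b3.png',cv2.resize(a,None,fx=8,fy=8,interpolation=2))
E
```

```text
-22 [[324.68876176 243.14830007]] [[215.98321621 244.92038722]]
-3 [[323.29849016 216.72538803]] [[215.0715101  244.07725984]]
0 [[323.07737747 212.52301404]] [[214.9252121  243.94196641]]
[426.58968252 224.35492612  74.        ]
[425.30436426 244.71632757  74.        ]
[428.69130816 191.06197099  74.        ]
```

View pics/b3.png

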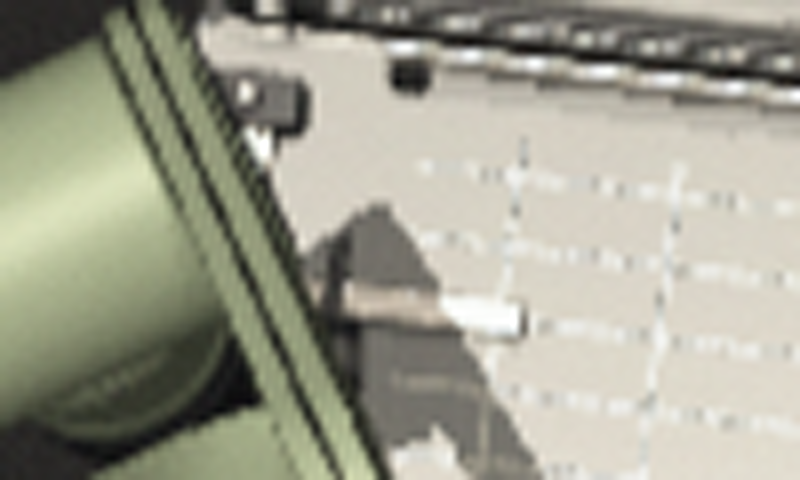

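```bash
python3 - <<'E'
import cv2,numpy as np
a=cv2.imread('pics/s3.png')[165:215,230:280]
b=cv2.imread('pics/side0.png')[165:215,230:280]
c=np.hstack([cv2.resize(i,None,fx=8,fy=8,interpolation=0) for i in(a,b)])
c=cv2.convertScaleAbs(c,alpha=1.8,beta=20)
cv2.imwrite('pics/b4.png',c)
E
```

```text
(no output)
```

View pics/b4.png

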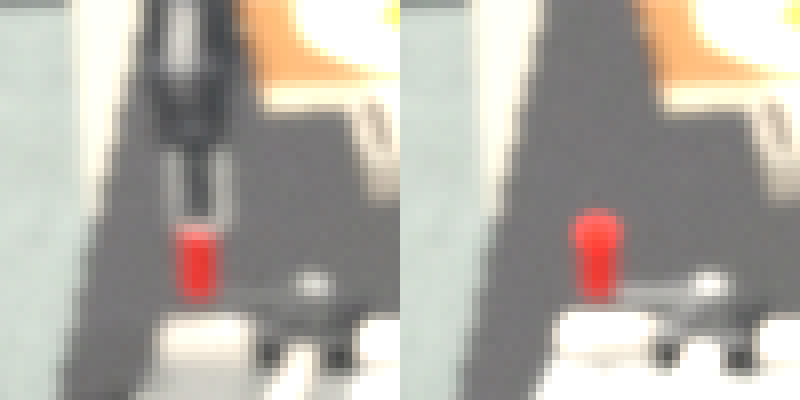

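```bash
python3 - <<'E'
from h import *
q,_=look('side','s4.png')
for P in ([207.8,536.1,232.2],[426.5,229,146],[428.1,230.7,86.4]):
  P=np.array(P)
  print([np.round(proj(q,P+[0,0,d])[0],1).tolist() for d in(51,0,-9,-22)])
a=cv2.imread('pics/side0.png')[60:130,160:230];b=cv2.imread('pics/s1.png')[130:200,220:290]
cv2.imwrite('pics/b5.png',cv2.convertScaleAbs(np.hstack([cv2.resize(i,None,fx=5.6,fy=5.6,interpolation=0) for i in(a,b)]),alpha=1.6,beta=20))
E
```

```text
[[197.5, 110.5], [199.0, 124.2], [199.3, 126.5], [199.6, 129.9]]
[[252.4, 160.5], [253.2, 175.7], [253.3, 178.3], [253.5, 182.0]]
[[253.8, 178.0], [254.6, 192.5], [254.7, 195.0], [254.9, 198.6]]
```

View pics/b5.png

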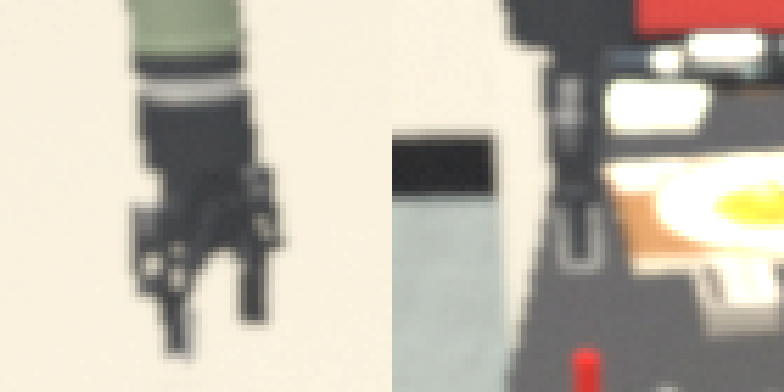

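Request:
play_rows(
  rows=[
    [[-0.25,0,0],0,45],
    [[0,0,0],0,45],
    [[0,0,0],0,45],
    [[0,0,0],0,45],
    [[0.2,0,0],0,45],
    [[0.2,0,0],0,45],
    [[0.2,0,0],0,45],
    [[0.1,0,0],0,45],
  ],
)

```text
t: 5.13
position: [427.0, 230.1, 66.4]
orientation: [[-0.003, -1.0, 0.0], [-0.001, 0.0, 1.0], [-1.0, 0.003, -0.001]]
contact_force: [-0.8, -0.2, -0.8]
opening: 44.5
```

```bash
python3 - <<'E'
from h import *
s=robot.sense();print(s['t'],np.round(s['position'],1),s['opening'],np.round(s['contact_force'],1))
q,_=look('side','s6.png')
a=q['color'][155:225,215:305];b=cv2.convertScaleAbs(cv2.resize(a,None,fx=8,fy=8,interpolation=0),alpha=1.8,beta=20);cv2.imwrite('pics/b6.png',b)
E
```

```text
5.1333 [427.  230.1  66.4] 44.52549098954876 [-0.8 -0.2 -0.8]
```

View pics/b6.png

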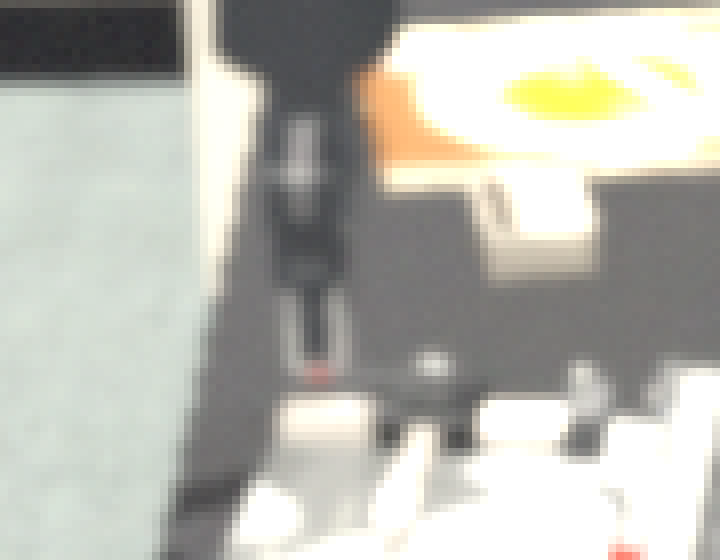

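Request:
play_rows(
  rows=[
    [[0,0,0],0,25],
    [[0,0,0],0,20],
    [[0,0,0],0,8],
    [[0,0,0],0,8],
    [[0,0,0],0,8],
    [[0,0,0],0,8],
    [[0,0,0],0,8],
    [[0,0,0],0,8],
  ],
)

```text
t: 5.85
position: [427.9, 230.6, 68.3]
orientation: [[-0.0, -1.0, 0.0], [-0.0, 0.0, 1.0], [-1.0, 0.0, -0.0]]
contact_force: [-0.7, -1.7, 1.3]
opening: 12.4
```

Request:
play_rows(
  rows=[
    [[0,-0.124,-0.0146],0,8],
    [[0,-0.124,-0.0146],0,8],
    [[0,-0.124,-0.0146],0,8],
    [[0,-0.124,-0.0146],0,8],
    [[0,0,0],0,8],
    [[0,0,0],0,8],
    [[0,0,0],0,8],
    [[0,0,0],0,8],
  ],
)

```text
t: 6.52
position: [448.9, 228.3, 68.3]
orientation: [[0.002, -1.0, 0.0], [0.0, 0.0, 1.0], [-1.0, -0.002, 0.0]]
contact_force: [2.5, -3.4, 0.9]
opening: 12.7
```

```bash
python3 - <<'E'
from h import *
s=robot.sense();print(s['t'],np.round(s['position'],1),s['opening'],np.round(s['contact_force'],1))
q,_=look('side','s7.png');p,_=look('top','t7.png')
a=q['color'][165:225,225:325];b=p['color'][190:250,190:290]
cv2.imwrite('pics/b7.png',np.vstack([cv2.resize(i,None,fx=5,fy=5,interpolation=2) for i in(a,b)]))
E
```

```text
6.5167 [448.9 228.3  68.3] 12.706630188220744 [ 2.5 -3.4  0.9]
```

View pics/b7.png

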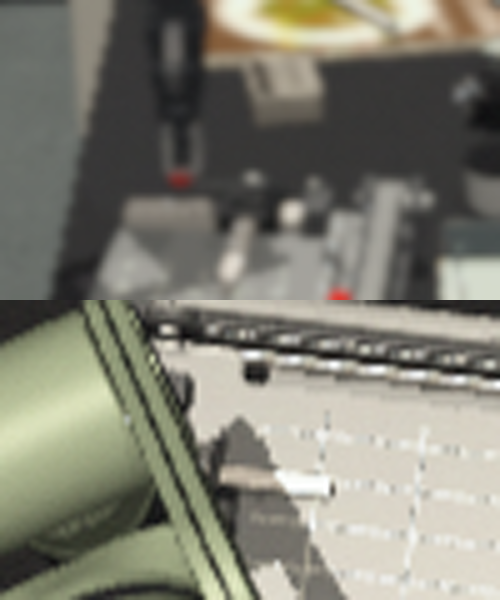

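Request:
play_rows(
  rows=[
    [[0,-0.05,-0.0058],0,8],
    [[0,-0.05,-0.0058],0,8],
    [[0,-0.05,-0.0058],0,8],
    [[0,-0.05,-0.0058],0,8],
    [[0,0,0],0,8],
    [[0,0,0],0,8],
    [[0,0,0],0,8],
    [[0,0,0],0,8],
  ],
)

```text
t: 7.28
position: [455.9, 227.4, 68.2]
orientation: [[0.0, -1.0, 0.0], [0.0, 0.0, 1.0], [-1.0, -0.0, 0.0]]
contact_force: [-1.5, -2.0, 3.9]
opening: 12.8
```

Request:
play_rows(
  rows=[
    [[0,-0.05,-0.0058],0,8],
    [[0,-0.05,-0.0058],0,8],
    [[0,-0.05,-0.0058],0,8],
    [[0,0,0],0,8],
    [[0,0,0],0,8],
    [[0,0,0],0,8],
    [[0,0,0],0,8],
    [[0,0,0],0,8],
  ],
)

```text
t: 7.95
position: [461.0, 226.7, 68.2]
orientation: [[-0.002, -1.0, 0.0], [-0.0, 0.0, 1.0], [-1.0, 0.002, -0.0]]
contact_force: [-4.4, -0.5, 5.8]
opening: 12.9
```

```bash
python3 - <<'E'
from h import *
s=robot.sense();print(s['t'],np.round(s['position'],1),s['opening'],np.round(s['contact_force'],1))
q,_=look('side','s8.png')
a=q['color'][170:220,240:310]
cv2.imwrite('pics/b8.png',np.vstack([cv2.resize(i,None,fx=9,fy=9,interpolation=2) for i in(a,)]))
E
```

```text
7.95 [461.  226.7  68.2] 12.949026895152974 [-4.4 -0.5  5.8]
```

View pics/b8.png

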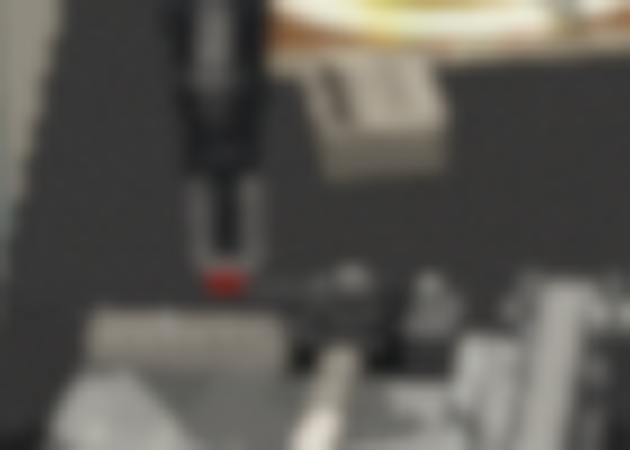

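Request:
play_rows(
  rows=[
    [[0,-0.05,-0.0058],0,8],
    [[0,-0.05,-0.0058],0,8],
    [[0,0,0],0,8],
    [[0,0,0],0,8],
    [[0,0,0],0,8],
    [[0,0,0],0,8],
    [[0,0,0],0,8],
    [[0,0,0],0,8],
  ],
)

```text
t: 8.67
position: [461.2, 226.1, 68.1]
orientation: [[-0.01, -1.0, 0.001], [-0.001, 0.001, 1.0], [-1.0, 0.01, -0.001]]
contact_force: [-13.6, 1.8, 13.7]
opening: 13.1
```

Request:
play_rows(
  rows=[
    [[0,0.06,-0.0589],-0.5,8],
    [[0,-0.0015,-0.0589],-0.5,8],
    [[0,-0.0015,-0.0589],-0.5,8],
    [[0,-0.0015,-0.0589],-0.5,8],
    [[0,-0.0015,-0.0589],-0.5,8],
    [[0,-0.0015,-0.0589],-0.5,8],
    [[0,-0.0015,-0.0589],-0.5,8],
    [[0,-0.0015,-0.0589],-0.5,8],
  ],
)

```text
t: 9.33
position: [463.9, 207.6, 68.1]
orientation: [[-0.007, -0.913, -0.409], [-0.001, -0.409, 0.913], [-1.0, 0.007, 0.002]]
contact_force: [-10.9, 1.1, 10.7]
opening: 12.6
```

Request:
play_rows(
  rows=[
    [[0,-0.0015,-0.0589],-0.5,8],
    [[0,-0.0015,-0.0589],-0.5,8],
    [[0,-0.0015,-0.0589],-0.5,8],
    [[0,-0.0015,-0.0589],-0.5,8],
    [[0,-0.0015,-0.0589],-0.5,8],
    [[0,-0.0015,-0.0589],-0.5,8],
    [[0,-0.0015,-0.0589],-0.5,8],
    [[0,-0.0015,-0.0589],-0.5,8],
  ],
)

```text
t: 10.0
position: [474.4, 191.9, 68.0]
orientation: [[-0.009, -0.667, -0.745], [-0.002, -0.745, 0.667], [-1.0, 0.007, 0.005]]
contact_force: [-11.7, -1.3, 10.7]
opening: 12.6
```

Request:
play_rows(
  rows=[
    [[0,-0.0015,-0.0589],-0.5,8],
    [[0,-0.0015,-0.0589],-0.5,8],
    [[0,-0.0015,-0.0589],-0.5,8],
    [[0,-0.0015,-0.0589],-0.5,8],
    [[0,-0.0015,-0.0589],-0.5,8],
    [[0,-0.0015,-0.0589],-0.5,8],
    [[0,-0.0015,-0.0589],-0.5,8],
    [[0,0,0],0,8],
  ],
)

```text
t: 10.67
position: [488.8, 182.9, 68.0]
orientation: [[-0.008, -0.355, -0.935], [-0.003, -0.935, 0.355], [-1.0, 0.006, 0.007]]
contact_force: [-10.5, -3.3, 12.0]
opening: 12.4
```

```bash
python3 - <<'E'
from h import *
s=robot.sense();print(s['t'],np.round(s['position'],1),s['opening'],np.round(s['contact_force'],1))
q,_=look('side','s9.png');p,_=look('top','t9.png')
a=q['color'][170:230,230:320];b=p['color'][190:250,200:290]
cv2.imwrite('pics/b9.png',np.vstack([cv2.resize(i,None,fx=5,fy=5,interpolation=2) for i in(a,b)]))
E
```

```text
10.6667 [488.8 182.9  68. ] 12.396708108438903 [-10.5  -3.3  12. ]
```

View pics/b9.png

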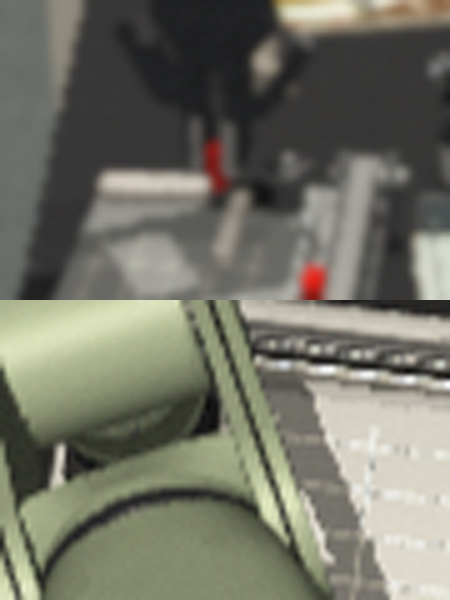

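Request:
play_rows(
  rows=[
    [[0,-0.0015,-0.0589],-0.5,8],
    [[0,-0.0015,-0.0589],-0.5,8],
    [[0,-0.0015,-0.0589],-0.5,8],
    [[0,-0.0015,-0.0589],-0.5,8],
    [[0,-0.0015,-0.0589],-0.4,8],
    [[0,0,-0.05],0,8],
    [[0,0,0],0,8],
    [[0,0,0],0,8],
  ],
)

```text
t: 11.43
position: [488.1, 190.0, 66.0]
orientation: [[-0.002, -0.143, -0.99], [-0.067, -0.987, 0.143], [-0.998, 0.067, -0.008]]
contact_force: [-15.8, -33.8, 24.5]
opening: 12.5
```

```bash
python3 - <<'E'
from h import *
s=robot.sense();print(s['t'],np.round(s['position'],1),s['opening'],np.round(s['contact_force'],1),np.round(s['ft_torque'],2),np.round(s['joint_positions'],1),np.round(s['joint_vel'],1))
q,_=look('side','s10.png');p,_=look('top','t10.png')
a=q['color'][130:230,200:320]
cv2.imwrite('pics/b10.png',np.vstack([cv2.resize(i,None,fx=6,fy=6,interpolation=2) for i in(a,)]))
E
```

```text
11.4333 [488.1 190.   66. ] 12.546066787290872 [-15.8 -33.8  24.5] [-5.75  2.7  -0.15] [  22.2   23.9  108.2   -4.7   49.5 -146.5] [-0.1 -0.1  0.1  0.2 -0.3  0.1]
```

View pics/b10.png

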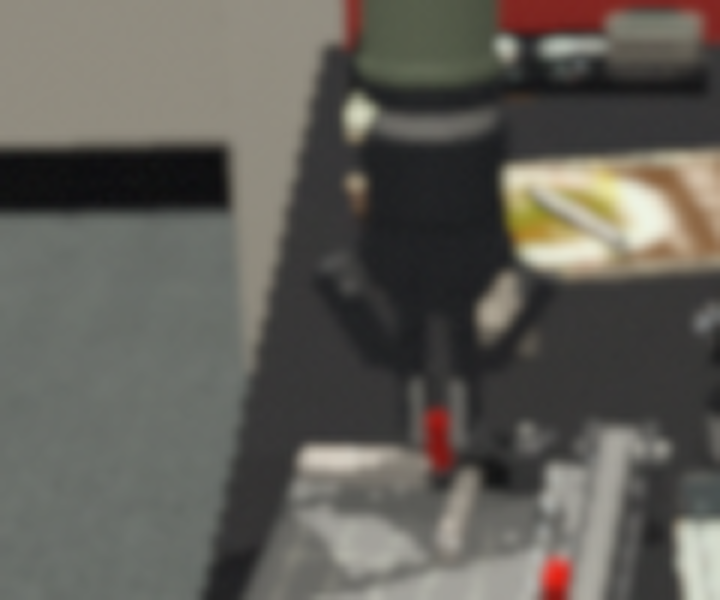

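View pics/t10.png

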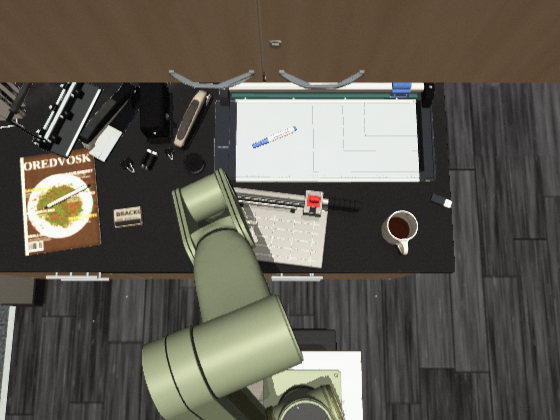

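Request:
play_rows(
  rows=[
    [[0,0,0],0.3,30],
    [[0,0,0],0.5,30],
    [[0,0,0],0.8,30],
    [[0,0,0],0.8,30],
    [[0,0,0],0.8,30],
    [[0,0,0],0.8,30],
    [[0,0,0],0.8,30],
    [[0,0,0],0,30],
  ],
)

```text
t: 12.2
position: [498.0, 201.4, 66.4]
orientation: [[0.021, -0.608, -0.794], [-0.044, -0.794, 0.606], [-0.999, 0.022, -0.043]]
contact_force: [-0.2, -0.3, -0.4]
opening: 30.3
```

```bash
python3 - <<'E'
from h import *
s=robot.sense();print(s['t'],np.round(s['position'],1),np.round(s['orientation'],3).tolist(),s['opening'],np.round(s['contact_force'],1),np.round(s['ft_torque'],2),np.round(s['joint_positions'],1),np.round(s['joint_vel'],1))
q,r=look('side','s11.png',['lever_knob','lever_hinge']);print(r)
a=q['color'][130:230,200:320]
cv2.imwrite('pics/b11.png',np.vstack([cv2.resize(i,None,fx=6,fy=6,interpolation=2) for i in(a,)]))
E
```

```text
12.2 [498.  201.4  66.4] [[0.021, -0.608, -0.794], [-0.044, -0.794, 0.606], [-0.999, 0.022, -0.043]] 30.348872518412293 [-0.2 -0.3 -0.4] [ 0.01 -0.04  0.01] [  22.4   24.2  107.6   -3.8   48.1 -117.6] [-0.  -0.   0.  -0.   0.3 -6.4]
{'lever_knob': [], 'lever_hinge': [([207.4, 277.4], 0.77)]}
```

View pics/b11.png

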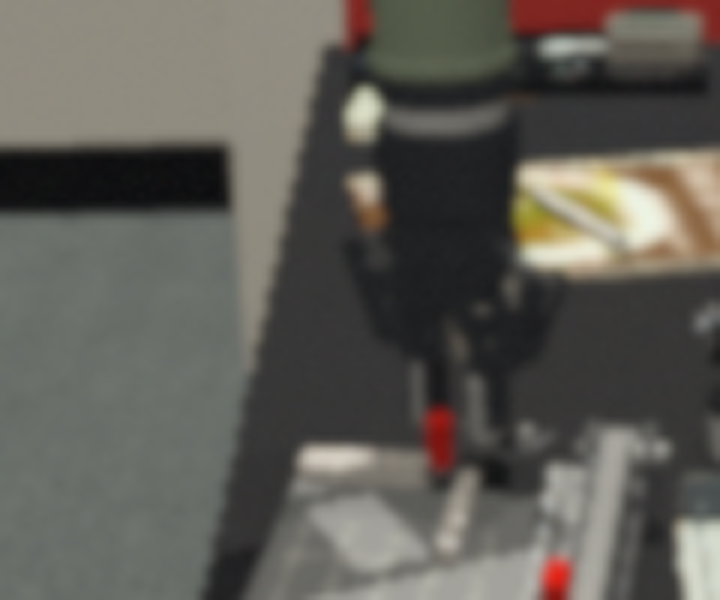

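Request:
play_rows(
  rows=[
    [[-0.6,0,0],0,30],
    [[-0.6,0,0],0,30],
    [[0,0,0],1,30],
    [[0,0,0],1,30],
    [[0,0,0],1,30],
    [[0,0,0],1,30],
    [[0,0,0],1,30],
    [[0,0,0],1,30],
  ],
)

```text
t: 13.02
position: [496.4, 203.4, 114.6]
orientation: [[0.02, -0.959, -0.283], [-0.045, -0.284, 0.958], [-0.999, -0.007, -0.048]]
contact_force: [0.2, -0.6, 1.8]
opening: 30.0
```

Request:
play_rows(
  rows=[
    [[0,0,0],1,30],
    [[0,0,0],1,30],
    [[0,0,0],1,30],
    [[0,0,0],1,30],
    [[0,0,0],1,30],
    [[0,0,0],1,30],
    [[0,0,0],1,30],
    [[0,0,0],1,30],
  ],
)

```text
t: 13.68
position: [496.4, 203.3, 114.6]
orientation: [[0.02, -0.852, 0.523], [-0.045, 0.522, 0.852], [-0.999, -0.04, -0.028]]
contact_force: [0.6, 0.6, 0.1]
opening: 29.7
```

Request:
play_rows(
  rows=[
    [[0,0,0],1,30],
    [[0,0,0],1,30],
    [[0,0,0],1,30],
    [[0,0,0],1,30],
    [[0,0,0],1,30],
    [[0,0,0],1,30],
    [[0,0,0],1,30],
    [[0,0,0],1,30],
  ],
)

```text
t: 14.35
position: [496.4, 203.3, 114.6]
orientation: [[0.02, -0.181, 0.983], [-0.045, 0.982, 0.182], [-0.999, -0.048, 0.012]]
contact_force: [-0.4, -0.2, 1.1]
opening: 29.8
```

```bash
python3 - <<'E'
from h import *
s=robot.sense();print(s['t'],np.round(s['position'],1),np.round(s['orientation'],3).tolist(),s['opening'],np.round(s['contact_force'],1),np.round(s['ft_torque'],2),np.round(s['joint_positions'],1),np.round(s['joint_vel'],1))
q,r=look('side','s12.png',['lever_knob','lever_hinge']);print(r)
for z in (56,71,86):print(onz(q,(203.3,273),z))
a=q['color'][130:230,200:320]
cv2.imwrite('pics/b12.png',np.vstack([cv2.resize(i,None,fx=6,fy=6,interpolation=2) for i in(a,)]))
E
```

```text
14.35 [496.4 203.3 114.6] [[0.02, -0.181, 0.983], [-0.045, 0.982, 0.182], [-0.999, -0.048, 0.012]] 29.811878514606974 [-0.4 -0.2  1.1] [0.03 0.02 0.04] [ 22.7  20.8 104.5  -3.4  54.6  14.2] [ 0.1 -0.   0.1  0.   0.1 71.2]
{'lever_knob': [([202.8, 273.7], 0.59)], 'lever_hinge': [([209.8, 276.9], 0.64)]}
[487.60139441 210.96427248  56.        ]
[488.77321539 179.88353694  71.        ]
[489.94503637 148.8028014   86.        ]
```

View pics/b12.png

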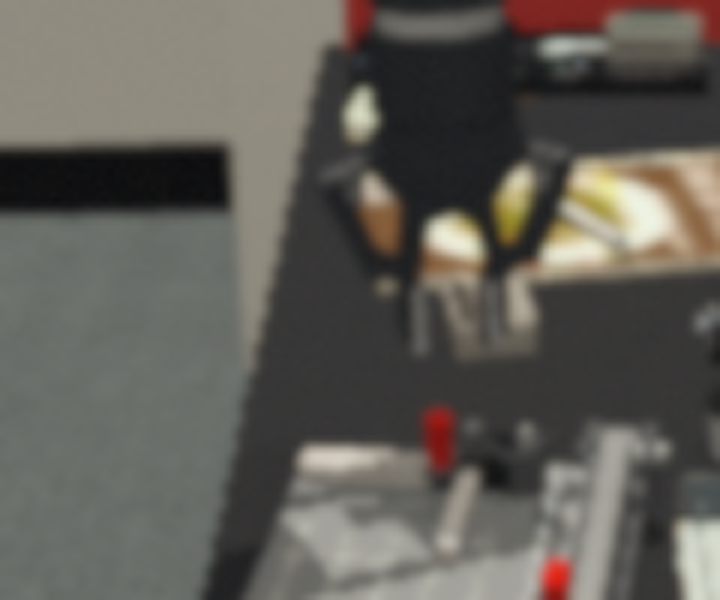

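Request:
play_rows(
  rows=[
    [[0,0,0],0.9,34],
    [[0,0,0],0.9,34],
    [[0,0,0],0,34],
    [[0,0,0],0,34],
    [[0,0,0],0,34],
    [[0,0,0],0,34],
    [[0,0,0],0,34],
    [[0,0,0],0,34],
  ],
)

```text
t: 15.17
position: [496.1, 203.3, 114.6]
orientation: [[0.02, 0.002, 1.0], [-0.045, 0.999, -0.001], [-0.999, -0.045, 0.02]]
contact_force: [0.4, -0.7, -0.2]
opening: 34.0
```

```bash
python3 - <<'E'
from h import *
s=robot.sense();print(s['t'],np.round(s['position'],1),np.round(s['orientation'],3).tolist())
R=np.array(s['orientation']);P=np.array(s['position'])
for T in ([488.5,183,114.6],[488.5,183,68]):print(np.round(R.T@(np.array(T)-P)/40,3))
a=np.radians(83.3)
for f in (68,73,78,83.3,86):
    f=np.radians(f);print(np.round(R.T@np.array([506-46*np.cos(f)-488.8,226-46*np.sin(f)-183,0])/40,3))
E
```

```text
15.1667 [496.1 203.3 114.6] [[0.02, 0.002, 1.0], [-0.045, 0.999, -0.001], [-0.999, -0.045, 0.02]]
[ 0.02  -0.506 -0.19 ]
[ 1.184 -0.454 -0.213]
[-0.     0.009 -0.001]
[ 0.003 -0.025  0.094]
[ 0.006 -0.049  0.191]
[ 0.009 -0.067  0.296]
[ 0.01  -0.072  0.35 ]
```

Request:
play_rows(
  rows=[
    [[0.01,-0.253,-0.1],0,34],
    [[0.01,-0.253,-0.1],0,34],
    [[0.4,0.017,-0.004],0,34],
    [[0.4,0.017,-0.004],0,34],
    [[0.34,0.017,0],0,34],
    [[0,0,0],0,34],
    [[0,0,0],0,8],
    [[0,0,0],0,8],
  ],
)

```text
t: 15.83
position: [488.4, 182.4, 69.5]
orientation: [[0.019, 0.003, 1.0], [-0.045, 0.999, -0.002], [-0.999, -0.045, 0.019]]
contact_force: [-0.2, -1.1, 0.3]
opening: 12.8
```

Request:
play_rows(
  rows=[
    [[0,0,0],0,8],
    [[0,0,0],0,8],
    [[0,0,0],0,8],
    [[0,0,0],0,8],
    [[0,-0.012,0.047],0,8],
    [[0,-0.012,0.047],0,8],
    [[0,0,0],0,8],
    [[0,0,0],0,8],
  ],
)

```text
t: 16.5
position: [490.3, 181.7, 69.3]
orientation: [[0.015, 0.002, 1.0], [-0.046, 0.999, -0.001], [-0.999, -0.046, 0.015]]
contact_force: [-7.2, -1.9, 6.0]
opening: 12.6
```

Request:
play_rows(
  rows=[
    [[0,-0.012,0.05],0,8],
    [[0,-0.012,0.05],0,8],
    [[0,-0.01,0.05],0,8],
    [[0,-0.008,0.05],0,8],
    [[0,-0.005,0.05],0,8],
    [[0,0,0],0,8],
    [[0,0,0],0,8],
    [[0,0,0],0,8],
  ],
)

```text
t: 17.17
position: [498.7, 178.7, 69.2]
orientation: [[0.011, 0.001, 1.0], [-0.048, 0.999, -0.0], [-0.999, -0.048, 0.011]]
contact_force: [-9.2, -4.6, 8.0]
opening: 13.0
```

```bash
python3 - <<'E'
from h import *
s=robot.sense();print(s['t'],np.round(s['position'],1),s['opening'],np.round(s['contact_force'],1))
q,_=look('side','s13.png');p,_=look('top','t13.png')
a=q['color'][150:230,220:320];b=p['color'][170:250,200:300]
cv2.imwrite('pics/b13.png',np.hstack([cv2.resize(i,None,fx=4,fy=4,interpolation=2) for i in(a,b)]))
E
```

```text
17.1667 [498.7 178.7  69.2] 12.965391591015301 [-9.2 -4.6  8. ]
```

View pics/b13.png

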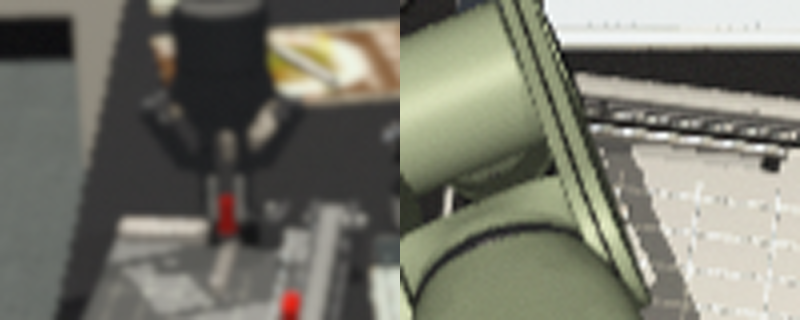

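Request:
play_rows(
  rows=[
    [[0,-0.003,0.05],0,8],
    [[0,-0.002,0.05],0,8],
    [[0,0,0.05],0,8],
    [[0,0,0],0,8],
    [[0,0,0],0,8],
    [[0,0,0],0,8],
    [[0,0,0],0,8],
    [[0,0,0],0,8],
  ],
)

```text
t: 17.93
position: [499.7, 178.0, 68.8]
orientation: [[0.001, 0.003, 1.0], [-0.05, 0.999, -0.003], [-0.999, -0.05, 0.001]]
contact_force: [-19.5, -3.3, 14.5]
opening: 12.8
```

Request:
play_rows(
  rows=[
    [[0,0,0.05],0,8],
    [[0,0,0.03],0,8],
    [[0,0,0],0,8],
    [[0,0,-0.1],0,8],
    [[0,0,-0.08],0,8],
    [[0,0,0],0,30],
    [[0,0,0],0,30],
    [[-0.5,0,0],0,30],
  ],
)

```text
t: 18.6
position: [502.9, 180.8, 87.0]
orientation: [[0.015, 0.003, 1.0], [-0.046, 0.999, -0.002], [-0.999, -0.046, 0.015]]
contact_force: [0.1, 0.1, -0.2]
opening: 30.0
```

Request:
play_rows(
  rows=[
    [[-0.9,0,0],0,30],
    [[-0.5,-0.7,0],0.6,30],
    [[0,-0.9,0],0.6,30],
    [[0,-0.9,0],0,30],
    [[0,-0.9,0],0,30],
    [[0,-0.9,0],0,30],
    [[0,0,0],0,40],
    [[0,0,0],0,40],
  ],
)

```text
t: 19.27
position: [487.8, 11.4, 153.2]
orientation: [[0.022, 0.132, 0.991], [-0.044, 0.99, -0.131], [-0.999, -0.041, 0.028]]
contact_force: [1.2, 0.0, 0.1]
opening: 40.1
```

```bash
python3 - <<'E'
from h import *
s=robot.sense();print(s['t'],np.round(s['position'],1),np.round(s['orientation'],3).tolist(),s['opening'],np.round(s['contact_force'],1),np.round(s['joint_positions'],0))
q,r=look('side','s14.png',['lever_knob','latch_tab']);print(r);p,r=look('top','t14.png',['lever_knob','latch_tab','lever_hinge']);print(r)
a=q['color'][150:250,220:320];b=p['color'][180:280,200:300]
cv2.imwrite('pics/b14.png',np.hstack([cv2.resize(i,None,fx=4,fy=4,interpolation=2) for i in(a,b)]))
E
```

```text
19.2667 [487.8  11.4 153.2] [[0.022, 0.132, 0.991], [-0.044, 0.99, -0.131], [-0.999, -0.041, 0.028]] 40.14263368562451 [1.2 0.  0.1] [  2.  14. 108.  -3.  56.  11.]
{'lever_knob': [([205.9, 274.8], 0.45)], 'latch_tab': [([211.7, 278.0], 0.6), ([231.2, 290.6], 0.45)]}
{'lever_knob': [([215.5, 222.8], 0.59)], 'latch_tab': [], 'lever_hinge': [([216.6, 221.6], 0.59)]}
```

View pics/b14.png

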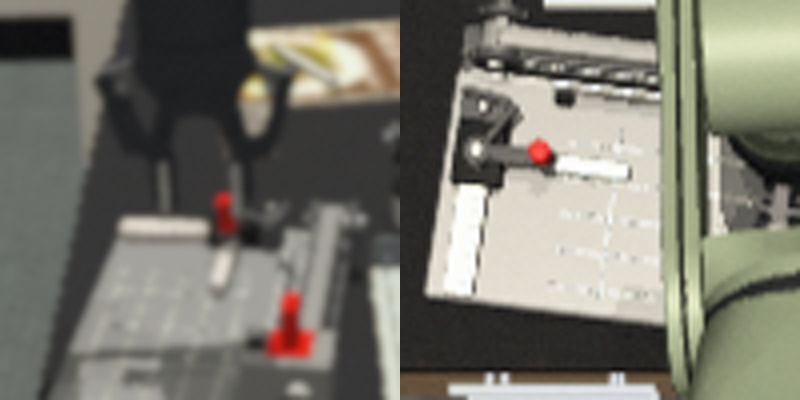

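```bash
python3 - <<'E'
from h import *
p,_=look('top','t15.png')
f=lambda u,v,z:onz(p,(180+v/4-.4,200+(u-400)/4-.4),z)
H=f(475,148,56);K=f(541,150,86);print(H,K,np.degrees(np.arctan2(*(K-H)[1::-1])), np.linalg.norm((K-H)[:2]))
a=p['color'][190:240,205:265];cv2.imwrite('pics/b15.png',cv2.resize(a,None,fx=12,fy=12,interpolation=0))
E
```

```text
[505.961547   227.32922748  56.        ] [499.45131024 179.94818921  86.        ] -97.82355060772561 47.82620590010122
```

View pics/b15.png

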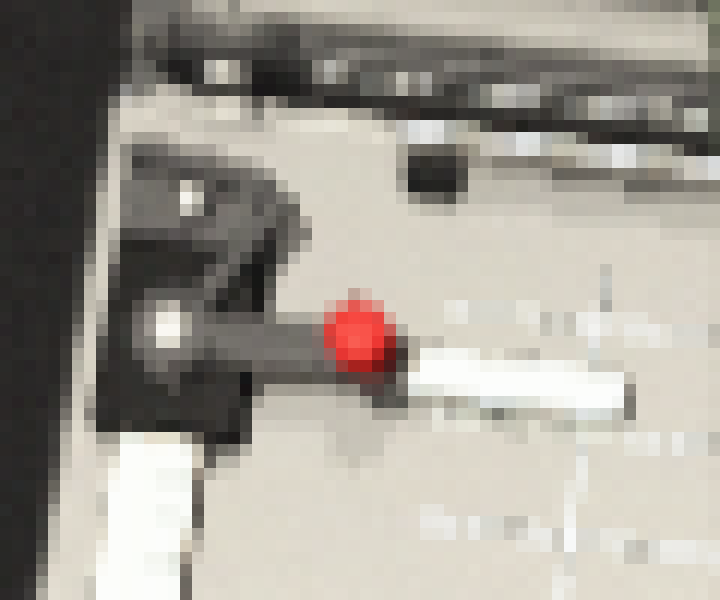

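```bash
python3 - <<'E'
from h import *
q,_=look('side','s16.png')
s=robot.sense();P=np.array(s['position']);R=np.array(s['orientation']);print(P)
for d in(-10,0,10,22):
  print(d,[np.round(proj(q,P+R@[d,0,t])[0],1).tolist() for t in(-20,20)])
a=q['color'][160:250,235:325];cv2.imwrite('pics/b16.png',cv2.resize(a,None,fx=6.6,fy=6.6,interpolation=0))
T=np.array([546.6,-29.1,96]);print(R.T@(T-P)/40)
E
```

```text
[486.78785759  13.22853742 152.54667139]
-10 [[262.5, 199.5], [277.1, 199.7]]
0 [[262.7, 202.8], [277.2, 203.1]]
10 [[263.0, 206.2], [277.4, 206.5]]
22 [[263.2, 210.2], [277.6, 210.5]]
[ 1.48850201 -0.8000981   1.580635  ]
```

View pics/b16.png

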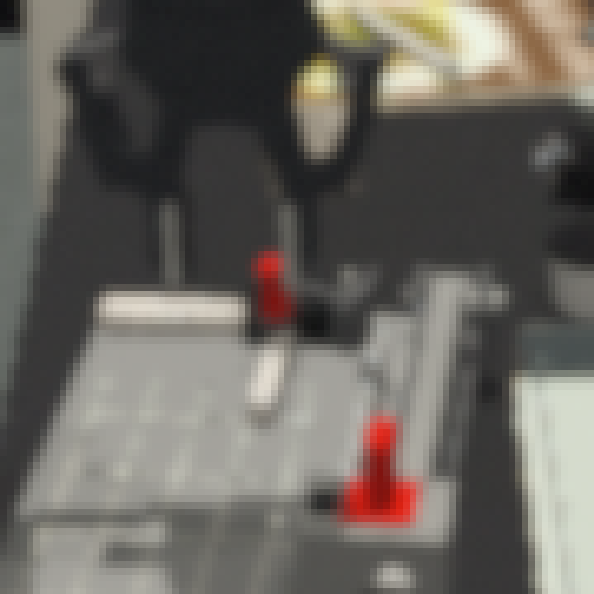

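Request:
play_rows(
  rows=[
    [[0,-0.26,0.523],0,40],
    [[0,-0.26,0.523],0,40],
    [[0,-0.26,0.523],0,40],
    [[0.3,0,0],0,40],
    [[0.3,0,0],0,40],
    [[0,0,0],0,40],
    [[0,0,0],0,40],
    [[0,0,0],0,40],
  ],
)

```text
t: 20.38
position: [545.6, -27.2, 132.0]
orientation: [[0.02, 0.128, 0.992], [-0.045, 0.991, -0.127], [-0.999, -0.042, 0.026]]
contact_force: [0.8, -0.0, 0.5]
opening: 40.2
```

```bash
python3 - <<'E'
from h import *
q,_=look('side','s17.png');p,_=look('top','t17.png')
s=robot.sense();P=np.array(s['position']);R=np.array(s['orientation']);print(s['t'],P,R.round(3).tolist())
T=np.array([546.6,-29.1,82]);print(R.T@(T-P)/40)
a=q['color'][190:260,250:340];b=p['color'][170:240,270:360]
cv2.imwrite('pics/b17.png',np.hstack([cv2.resize(i,None,fx=4.4,fy=4.4*1.5,interpolation=2) for i in(a,b)]))
E
```

```text
20.4833 [545.76228027 -27.24152574 132.38402441] [[0.021, 0.128, 0.992], [-0.045, 0.991, -0.127], [-0.999, -0.042, 0.027]]
[ 1.26057797  0.00936895 -0.00681315]
```

View pics/b17.png

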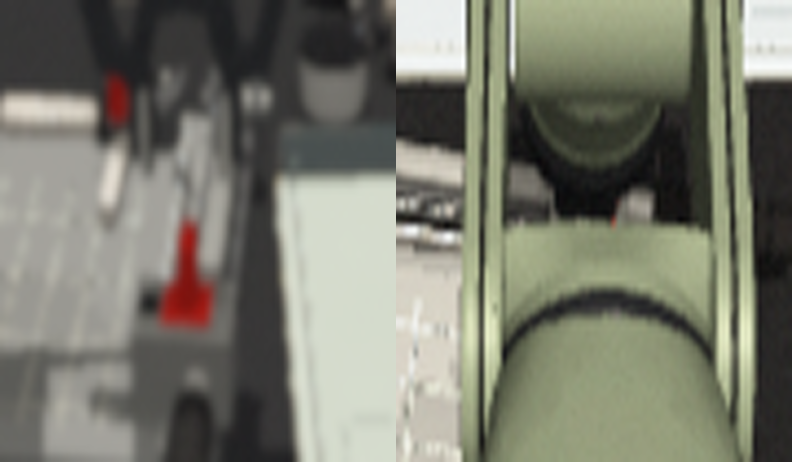

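Request:
play_rows(
  rows=[
    [[0.3,0,0],0,40],
    [[0.3,0,0],0,40],
    [[0.3,0,0],0,40],
    [[0.3,0,0],0,40],
    [[0.05,0,0],0,40],
    [[0,0,0],0,30],
    [[0,0,0],0,22],
    [[0,0,0],0,22],
  ],
)

```text
t: 21.15
position: [547.0, -29.7, 82.7]
orientation: [[0.022, 0.128, 0.992], [-0.045, 0.991, -0.127], [-0.999, -0.042, 0.027]]
contact_force: [-1.5, -0.6, 0.6]
opening: 22.0
```

```bash
python3 - <<'E'
from h import *
q,_=look('side','s18.png')
s=robot.sense();P=np.array(s['position']);R=np.array(s['orientation']);print(s['t'],P,s['contact_force'],s['opening'])
a=q['color'][190:260,250:340]
cv2.imwrite('pics/b18.png',cv2.resize(a,None,fx=8,fy=8,interpolation=2))
E
```

```text
21.2 [546.98897237 -29.70081556  82.62310859] [-0.552172   -1.06962048  0.02686403] 21.757074747481198
```

View pics/b18.png

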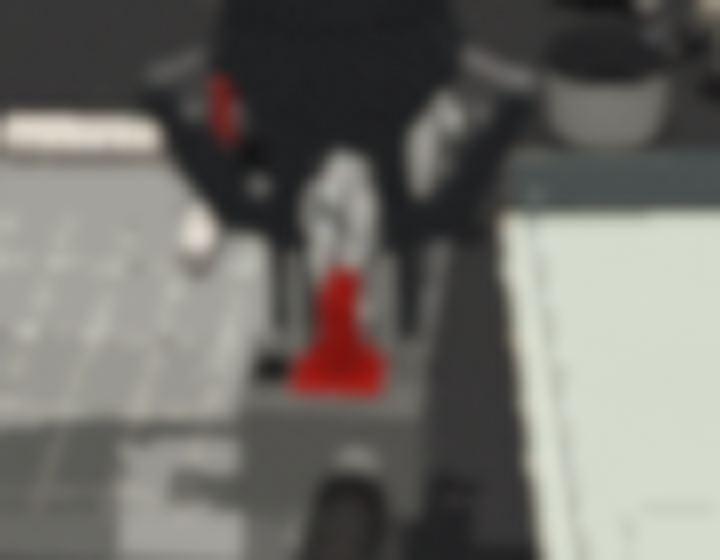

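Request:
play_rows(
  rows=[
    [[-0.1,0,0],0,22],
    [[0,0,0],0,16],
    [[0,0,0],0,8],
    [[0,0,0],0,6],
    [[0,0,0],0,6],
    [[0,0,0],0,6],
    [[0,0,0],0,6],
    [[0,0,0],0,6],
  ],
  squeeze=70,
)

```text
t: 21.87
position: [545.6, -29.4, 86.8]
orientation: [[0.019, 0.128, 0.992], [-0.045, 0.991, -0.127], [-0.999, -0.042, 0.024]]
contact_force: [-3.0, 0.5, 7.7]
opening: 10.7
```

Request:
play_rows(
  rows=[
    [[0,0,-0.09],0,6],
    [[0,0,-0.09],0,6],
    [[0,0,-0.09],0,6],
    [[0,0,-0.07],0,6],
    [[0,0,0],0,6],
    [[0,0,0],0,6],
    [[0,0,0],0,6],
    [[0,0,0],0,6],
  ],
)

```text
t: 22.53
position: [536.6, -28.3, 87.0]
orientation: [[0.028, 0.128, 0.991], [-0.046, 0.991, -0.126], [-0.999, -0.042, 0.034]]
contact_force: [6.0, -1.4, 2.7]
opening: 10.1
```

```bash
python3 - <<'E'
from h import *
q,_=look('side','s19.png')
s=robot.sense();P=np.array(s['position']);R=np.array(s['orientation']);print(s['t'],P,s['contact_force'],s['opening'])
a=q['color'][190:260,250:340]
cv2.imwrite('pics/b19.png',cv2.resize(a,None,fx=8,fy=8,interpolation=2))
E
```

```text
22.5833 [536.54354209 -28.26116303  86.98116207] [ 5.34149424 -1.25836566  3.32669275] 10.348980713545576
```

View pics/b19.png

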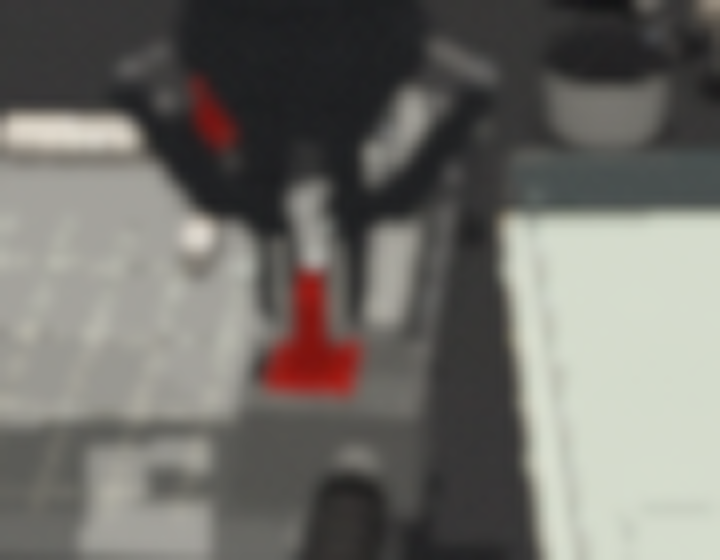

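Request:
play_rows(
  rows=[
    [[0,0,-0.04],0,6],
    [[0,0,-0.035],0,6],
    [[0,0,0],0,6],
    [[0,0,0],0,6],
    [[-0.08,0.016,0.002],0,6],
    [[-0.1,0.02,0.003],0,6],
    [[0,0,0],0,6],
    [[0,0,0],0,6],
  ],
)

```text
t: 23.25
position: [532.6, -26.8, 92.8]
orientation: [[0.025, 0.127, 0.992], [-0.047, 0.991, -0.125], [-0.999, -0.044, 0.031]]
contact_force: [8.3, -3.6, -5.4]
opening: 10.3
```

```bash
python3 - <<'E'
from h import *
q,_=look('side','s20.png')
s=robot.sense();P=np.array(s['position']);R=np.array(s['orientation']);print(s['t'],P,s['contact_force'],s['opening'])
a=q['color'][190:260,250:340]
cv2.imwrite('pics/b20.png',cv2.resize(a,None,fx=8,fy=8,interpolation=2))
E
```

```text
23.3 [532.59734297 -26.74336543  92.63681524] [ 7.12442436 -3.60976697 -5.57757356] 10.559747201052028
```

View pics/b20.png

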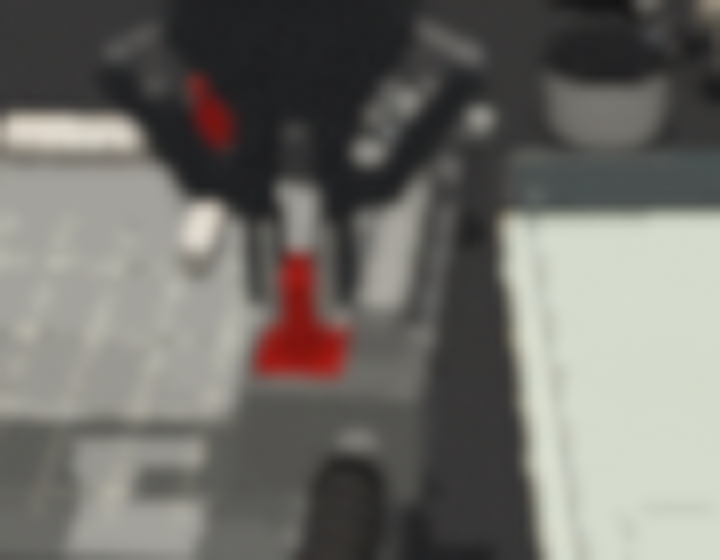

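Request:
play_rows(
  rows=[
    [[-0.1,0.02,0.003],0,6],
    [[-0.15,0.03,0.004],0,6],
    [[-0.14,0.038,0.004],0,6],
    [[-0.14,0.038,0.004],0,6],
    [[-0.14,0.039,0.004],0,6],
    [[0,0,0],0,6],
    [[0,0,0],0,6],
    [[0,0,0],0,6],
  ],
)

```text
t: 23.97
position: [533.5, -18.7, 118.9]
orientation: [[0.025, 0.127, 0.992], [-0.046, 0.991, -0.126], [-0.999, -0.043, 0.03]]
contact_force: [7.0, -1.5, -6.0]
opening: 10.8
```

```bash
python3 - <<'E'
from h import *
q,_=look('side','s21.png')
s=robot.sense();P=np.array(s['position']);R=np.array(s['orientation']);print(s['t'],P,s['contact_force'],s['opening'],s['ft_torque'])
a=q['color'][180:260,250:340]
cv2.imwrite('pics/b21.png',cv2.resize(a,None,fx=7,fy=7,interpolation=2))
E
```

```text
24.0167 [533.46023432 -18.64993652 118.86017643] [ 8.00156872 -1.8918368  -6.31663454] 10.548435854568668 [-0.61710354 -0.64655512  0.16927171]
```

View pics/b21.png

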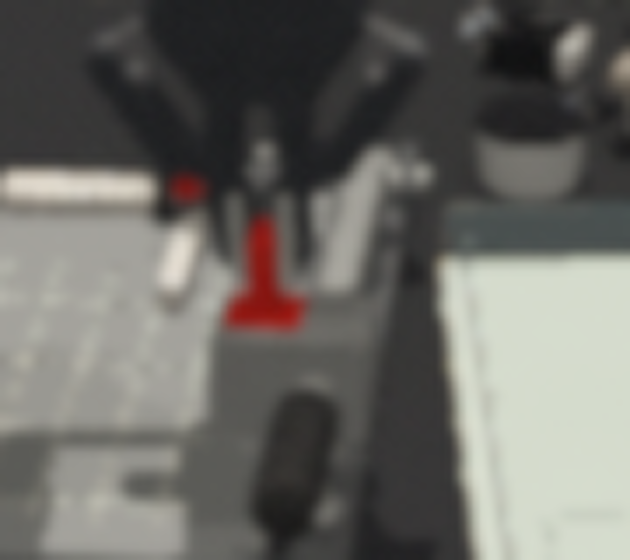

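Request:
play_rows(
  rows=[
    [[-0.135,0.046,0.004],0,6],
    [[-0.135,0.047,0.004],0,6],
    [[-0.135,0.049,0.004],0,6],
    [[-0.135,0.05,0.004],0,6],
    [[-0.13,0.053,0.003],0,6],
    [[-0.13,0.055,0.003],0,6],
    [[0,0,0],0,6],
    [[0,0,0],0,6],
  ],
)

```text
t: 24.68
position: [535.0, -4.9, 150.1]
orientation: [[0.024, 0.127, 0.992], [-0.046, 0.991, -0.126], [-0.999, -0.042, 0.03]]
contact_force: [8.0, 0.7, -8.3]
opening: 10.5
```

Request:
play_rows(
  rows=[
    [[0,0,0],0,6],
    [[0,0,0],0,6],
    [[0,0,0],0,6],
    [[0,0,0],0,6],
    [[0,0,0],0,6],
    [[0,0,0],0,6],
    [[0,0,0],0,6],
    [[0,0,0],0,6],
  ],
)

```text
t: 25.35
position: [534.9, -5.0, 149.8]
orientation: [[0.024, 0.127, 0.992], [-0.046, 0.991, -0.126], [-0.999, -0.042, 0.029]]
contact_force: [7.4, 0.0, -6.9]
opening: 10.6
```

```bash
cat > m.py <<'E'
from h import *
import sys
n=sys.argv[1]
q,r=look('side','s%s.png'%n,['handle_end']);p,r2=look('top','t%s.png'%n,['handle_end']);print(r,r2)
s=robot.sense();P=np.array(s['position']);print(s['t'],P,s['contact_force'],s['opening'],s['ft_torque'])
p0=np.array([468,96.4]);a=np.radians(-6.73);c,sn=np.cos(a),np.sin(a)
for th in(12,14,15,15.6,16,17,18):
    t=np.radians(th)
    def W(al,up,x=100):
        y=130-al*np.cos(t)+up*np.sin(t);zz=47+al*np.sin(t)+up*np.cos(t);return [p0[0]+c*x-sn*y,p0[1]+sn*x+c*y,zz]
    h=W(375,2);print(th,'handle z',round(h[2]),proj(q,h).round(1)[0],proj(p,h).round(1)[0],'tab top',proj(q,W(245,61,88)).round(1)[0])
a=q['color'][160:260,240:360];b=p['color'][150:250,270:390]
cv2.imwrite('pics/b%s.png'%n,np.hstack([cv2.resize(i,None,fx=3.3,fy=5,interpolation=2) for i in(a,b)]))
E
python3 m.py 22
```

```text
{'handle_end': [([219.0, 291.9], 0.6)]} {'handle_end': [([194.6, 262.6], 0.92), ([217.7, 221.9], 0.47), ([215.5, 224.8], 0.22)]}
25.55 [534.94269909  -5.03394775 149.86042952] [ 8.0934623   0.67012713 -6.71323707] 10.226250746260286 [-0.38018044 -0.72102733  0.18374719]
12 handle z 127 [290.1 241.6] [361.9 199.1] tab top [291.  204.8]
14 handle z 140 [290.2 236.4] [361.5 198. ] tab top [291.2 201.5]
15 handle z 146 [290.2 233.8] [361.2 197.4] tab top [291.2 199.8]
15.6 handle z 150 [290.3 232.2] [361. 197.] tab top [291.3 198.8]
16 handle z 152 [290.3 231.2] [360.9 196.8] tab top [291.3 198.2]
17 handle z 159 [290.3 228.5] [360.5 196.2] tab top [291.4 196.5]
18 handle z 165 [290.4 225.8] [360.1 195.5] tab top [291.5 194.9]
```

View pics/b22.png

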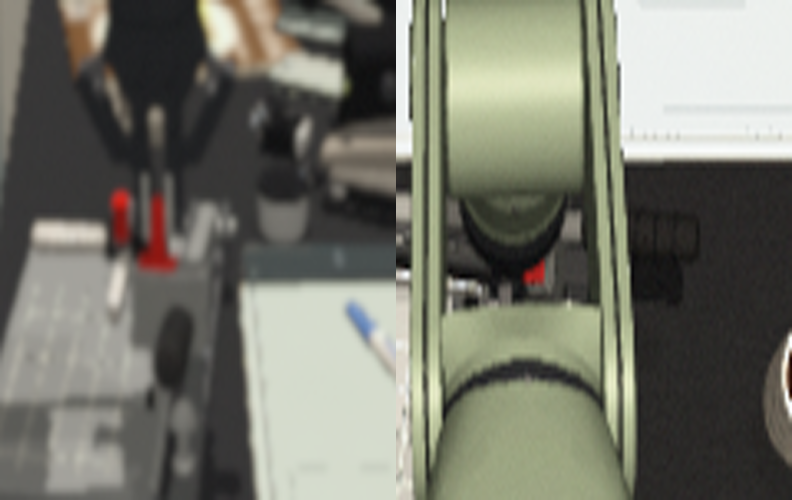

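Request:
play_rows(
  rows=[
    [[-0.03,0.012,0],0,6],
    [[0,0,0],0,6],
    [[0,0,0],0,6],
    [[0,0,0],0,6],
    [[0,0,0],0,6],
    [[0,0,0],0,6],
    [[0,0,0],0,6],
    [[0,0,0],0,6],
  ],
)

```text
t: 26.22
position: [534.8, -4.5, 150.9]
orientation: [[0.023, 0.127, 0.992], [-0.046, 0.991, -0.126], [-0.999, -0.042, 0.029]]
contact_force: [8.1, 0.3, -7.3]
opening: 10.5
```

```bash
python3 m.py 23 | head -3; python3 - <<'E'
import cv2,numpy as np
a=cv2.imread('pics/s23.png')[195:255,255:335];b=cv2.imread('pics/t23.png')[180:240,205:285]
cv2.imwrite('pics/b24.png',np.hstack([cv2.resize(i,None,fx=5,fy=5,interpolation=0) for i in(a,b)]))
E
```

```text
{'handle_end': [([219.4, 292.4], 0.61)]} {'handle_end': [([195.6, 266.4], 0.87), ([161.8, 195.6], 0.23)]}
26.4167 [534.82690009  -4.5355361  150.88411531] [ 7.79438934  0.96083831 -7.9883396 ] 10.580126336039035 [-0.52004264 -0.67375984  0.14304128]
12 handle z 127 [290.1 241.6] [361.9 199.1] tab top [291.  204.8]
```

View pics/b24.png

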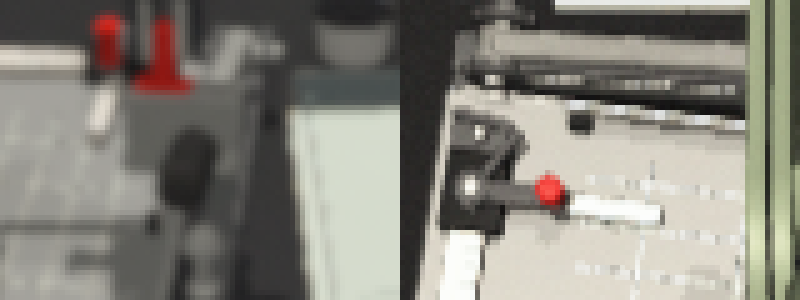

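View pics/t23.png

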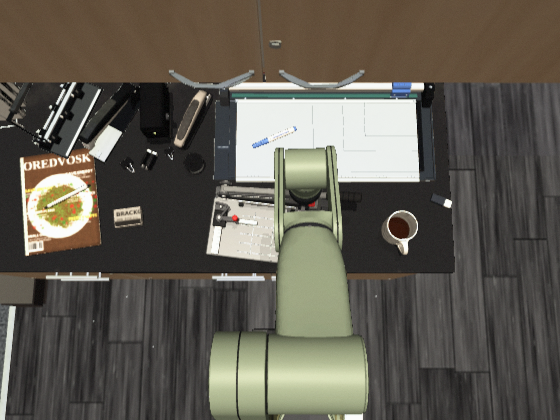

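```bash
python3 -c "
from cell import robot
print(robot.finish_job())"
```

```text
the job is handed in; nothing more can be done
None
```

I handed the job in at about 26.4 s, with the gripper still holding the latch tab and the blade arm raised.

**What I did:** With the blade latched, I pushed the gauge home by its red knob, about 33 mm, until it stopped hard at about 14 N. I then swung the lever to its end stop. I pulled the red latch about 13 mm over the bed and lifted the arm.

**Last checks:**
- **Gauge:** in the last top picture the carriage sits against the stop block with no gap.
- **Lever:** before the lift I measured it within about 1° of its locked direction, and it looked the same in the final picture. The swing took two grips. The first ran the last joint to about 0.1° from its range limit and left the tool tilted about 3°, so I re-gripped to finish.
- **Handle end:** about 148–150 mm high, from both the tool's rise and my own reading of the side and top pictures. The grip held steady. The network's "handle_end" spots were not on the handle end, so I did not use them.
- **Mug, clip tub and staples box:** they look unmoved in the last top picture; I checked that by eye only.

**Disagreement with the description:** the fingertips appeared level with the TCP, not 22 mm ahead of it. My first grip on the knob therefore closed above it, with a light touch of about 3 N. I set the later grasp heights from the pictures.

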